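# Hold the towel clip open over the shaving mirror's edge

## Task

Squeeze the big spring clip open by its two upright handles, lift it off the ledge and bring it, jaws down, over the top edge of the standing shaving mirror, near the middle, so that the wide-open jaws reach well past the edge, one on each side, with neither the clip nor the gripper touching the mirror. Finish while still holding it there, open and still, so that I can slip a backing card in behind the glass before it shuts: do not let go and do not let it close. Do not knock the mirror, and leave the soap dish, cup, jar and nail clipper where they are.

Things in the scene. Friction and masses are not known exactly. Their poses are not given: they have to be found in the camera images.
- clip_pivot (a point): Grey plastic spring clip (towel peg), 60 g, standing on its jaw tips, handles up, 86 mm high, 50 mm wide along its hinge. Point: middle of the steel hinge pin, half-way up, 52 mm above the tips. x along the pin, y the way handles and jaws part, z up when shut (axes of the +y half, which leans about x as it opens). Two flat handles, 40 mm wide, flare to 50 mm over their tops, 33 mm above the pin.
- clip_tip_a (a point): Inner lower corner of the jaw tip on the clip's +y side, middle of its width; axes as clip_pivot. Shut, the tips meet (25 mm thick over both, 14 mm high, 50 mm wide); fully open, these inner corners stand 36 mm apart, 49 mm below the hinge pin, and the tips' backs 58 mm apart.
- clip_tip_b (a point): Inner lower corner of the tip of the other jaw (-y side), middle of its width.
- clip_jaw (a joint): Opening angle between the clip's halves: 0 shut, 0.70 rad fully open (firm stop). Squeezing the handles together along y opens it: 2 N to start, 9 N at the stop; a 20 to 30 N grip holds it there safely. Each half then leans 0.35 rad and the handles' outer faces are parallel, 24 mm apart, 4 to 40 mm above the pin. Let go, it snaps shut.
- mirror_top (a point): Middle of the top edge of a frameless mirror plate that stands upright, firmly seated in a wooden foot fixed to the ledge: plate 120 mm long, 6 mm thick, its top edge 130 mm above the ledge; foot 100 by 58 mm, 22 mm high. x runs along the edge, y across the thickness, z up. Either way round of the clip will do.
- soap_dish: Bystander: white soap dish with soap, 110 x 75 mm, 28 mm high; origin under its centre.
- cup: Bystander: open toothbrush cup, 70 mm across, 95 mm high; origin under its centre.
- jar: Bystander: glass jar with a twist cap, 64 mm across, 85 mm high; origin under its centre.
- nail_clipper: Bystander: steel nail clipper lying flat, 62 x 13 mm, about 14 mm high; origin under its centre.
There are look-alikes about, which are no part of the job. Of the things that look like the part that bears mirror_top, take the one that is farthest to the robot's right at the start.

How it is judged:
By the outcome, as a careful person would: the job done as asked, in the order asked, and still so for the second after the job is handed in, while the arm keeps its last pose, push and grip.
It also fails if it takes over 38 s, if anything falls off the work surface, if the arm or the gripper's body presses on something with over 40 N, if the wrist force passes 120 N, or if a joint passes its speed limit or range.

## Robot

A 6-joint arm with a two-finger parallel gripper is mounted at the origin on the work surface. World frame = base frame: x ahead of the robot, y to its left, z up, the work surface at z = 0. Lengths are in m, angles in rad, forces in N, time in s.
With the tool pointing down it reaches from about 0.275 to 0.85 m from the base axis. Payload 19 kg.
Tool frame: the origin (TCP) lies on the centre line of the jaws, within the pads' length; the fingertips stand 25 mm ahead of it and the grasp point (between the pads) lies 6 mm ahead of it (ctrl.tip_extent is the y of the fingertips in the tool frame, in m); y points along the fingers, z is the direction in which the jaws open and shut, and the axes are right-handed (so a half turn about y gives the same grasp; the last joint's range is limited). The gripper opens to 85 mm and grips with 20 to 120 N. Pads are 22 mm wide; open, the fingers measure 114 mm over their backs; the gripper's body (76 mm by 85 mm) begins 54 mm behind the grasp point. The pads swing forward as they close: fully open they stand 13 mm farther back than shut.
Start: joints at [1.058, 0.15, 1.437, -0, 1.554, -0.134], TCP at [0.213, 0.534, 0.256] pointing down, gripper open.
Joint ranges: [-2.8, 2.8], [-0.68, 2.1], [0.12, 2.68], [-1.39, 4.53], [0.16, 2.79], [-2.81, 2.81]. Speed limits (rad/s): [1.89, 1.89, 2.22, 3.01, 3.01, 3.01].

## Interface

Orientations are given as [roll, pitch, yaw] about the fixed x, y, z axes, in that order (R = Rz(yaw) Ry(pitch) Rx(roll)).
In Python, from rig import ctrl gives the robot as it stands.
- The arm moves only by the shell command python3 -m crank 'ROWS' [FORCE]. ROWS is JSON, a list of rows, each a list of 3 entries, a list of its own where there are three numbers: the shift along the tool's x, y, z in units of 0.2 m (1.0 is 0.2 m), then the turn, a rotation vector about the tool's x, y, z in units of pi rad (1.0 is pi rad), then the opening, from -1 (shut) to 1 (fully open). A call has 1 to 20 rows; each row is the pose to reach, as a shift and turn from the pose commanded when the call began, along the tool's axes at that moment, turning the shorter way round; what a row does not reach only later rows make up. A row lasts 1/12 s, in which the tool goes at most 41.7 mm and 7.16 degrees, less where a joint would pass 70% of its speed; a pose out of reach is approached as far as the arm can. A call with a number of a shift or a turn outside -1 to 1 is refused whole. A call with a gripper value outside its range is refused whole. The fingers move at their own pace and stop on an object; FORCE is the grip in N (left out, the last holds). Time passes only in rows, so rows that repeat a pose let the fingers close. It gives the time, the measured TCP pose, the force and the opening at its end, in the units of the state.
- ctrl.state(): the state, without advancing time (a new reading comes with each control period).
- ctrl.read_camera(name): name is "side" or "top" or "wrist"; returns a dict with "pixels" (480x640x3 uint8, blue, green, red), "range_z" (480x640 float32, m along the optical axis (not along the pixel's ray), 0 where there is no reading), "intrinsics" (3x3 intrinsics, pixels), "world_from_camera" (4x4, takes a point from camera to world coordinates). Camera axes: x right, y down, z forward; pixel columns grow to the right and rows downward; lengths in m; the calibration is good to about 2 mm. The wrist camera is an equidistant fisheye: a pixel r from the principal point sees the ray r / f radians off the axis. A picture is of the moment at which its call begins.
- ctrl.close_job(): hands the job in, once; it reports no verdict.
Trained networks look in a picture, given as the dict that the camera call returned (one of the last four; its "shot" number tells which), for a name from the list of things; names that differ only in an ending like _2 or _b are one class to them, and where a whole thing is asked for, a point or a joint stands for the part that bears it (a point fixed in the world has none). Each returns a list of dicts, best first, with "p" (0 to 1); they miss things now and then, are a little off and sometimes report something else, mostly with a low value. They report only what shows in the picture. A call takes as long as a camera call. They do not tell look-alikes from the thing itself.
- ctrl.cut_out(query, picture): "pixels" (480x640 bool, what is visible of it) and "at" ([column, row] as shares, 0 to 1, of the picture: columns of its width, rows of its height, amid what is visible of it).
- ctrl.landmark_of(query, picture): "at" ([column, row] as shares, 0 to 1, of the picture: columns of its width, rows of its height: a listed point, or the origin of a listed thing).
The state is a dict: "time": time; "joints": joint angles; "qvel": joint speeds; "joint_torque": joint torques, N m; "position": TCP position; "eef_rot": TCP orientation; "wrist_force": force on the tool from outside, world axes, zero at the start; "moment": the same for the moment, N m; "width": opening from 0.0 (shut) to 1.0 (fully open).
Only numpy, scipy, OpenCV 4.12 (cv2) and the standard library are available. Lean on these libraries where they do the work, as an engineer would, in place of code of your own. Each camera call takes 0.05 s, during which the arm holds its last target. There are 200 camera calls.

## Working session

There is one attempt and no reset: what is moved stays moved. The work goes in short steps, Python scripts to look and compute and a shell command to move; the robot and the scene stay as the last step left them, time stands still between calls to the robot, and variables do not carry over. Pictures are saved under pics/ and viewed, on a budget of 10 in all, crops included, one or two more only if the job needs it, and the job is handed in when it is done.

```bash
ls; mkdir -p pics
cat > h.py <<'E'
import numpy as np, cv2
from rig import ctrl
from scipy.spatial.transform import Rotation as R
def px2w(pic,u,v,z=None):
    K=np.array(pic["intrinsics"]);T=np.array(pic["world_from_camera"])
    d=pic["range_z"][int(round(v)),int(round(u))] if z is None else z
    return (T@np.array([(u-K[0,2])/K[0,0]*d,(v-K[1,2])/K[1,1]*d,d,1]))[:3]
def cloud(pic,mask=None):
    K=np.array(pic["intrinsics"]);T=np.array(pic["world_from_camera"])
    m=pic["range_z"]>0
    if mask is not None:m&=mask
    v,u=np.nonzero(m);d=pic["range_z"][m]
    return np.c_[(u-K[0,2])/K[0,0]*d,(v-K[1,2])/K[1,1]*d,d]@T[:3,:3].T+T[:3,3]
E
python3 - <<'E'
from h import *
np.set_printoptions(precision=3,suppress=True)
print(ctrl.state())
for c in("top","side"):
    p=ctrl.read_camera(c);cv2.imwrite(f"pics/{c}0.png",p["pixels"])
    print(c,p["intrinsics"],p["world_from_camera"])
    for q in("clip_pivot","mirror_top"):
        for r in ctrl.landmark_of(q,p):
            u,v=r["at"][0]*640,r["at"][1]*480;print(q,round(r["p"],2),round(u),round(v),px2w(p,min(u,639),min(v,479)))
        for r in ctrl.cut_out(q,p):
            P=cloud(p,r["pixels"]);print(" cut",round(r["p"],2),np.array(r["at"])*[640,480],len(P),np.median(P,0) if len(P) else"",P.max(0) if len(P) else "")
E
```

```text
pics
{'time': 0.0, 'joints': array([ 1.058,  0.151,  1.438,  0.   ,  1.554, -0.134]), 'qvel': array([-0.   ,  0.   , -0.   ,  0.002,  0.   , -0.001]), 'joint_torque': array([ -0.001, -71.307, -57.085,  -0.   ,   0.009,   0.   ]), 'position': array([0.213, 0.534, 0.256]), 'eef_rot': array([-1.572,  0.   , -0.379]), 'wrist_force': array([ 0.399,  0.048, -0.224]), 'moment': array([-0.028,  0.021,  0.013]), 'width': 1.0028680269583479}
top [[459.383   0.    324.406]
 [  0.    459.383 233.205]
 [  0.      0.      1.   ]] [[ 0.025 -0.997  0.078  0.499]
 [-1.    -0.024  0.005 -0.002]
 [-0.003 -0.079 -0.997  0.837]
 [ 0.     0.     0.     1.   ]]
clip_pivot 0.56 219 250 [0.527 0.18  0.055]
 cut 0.71 [215.104 253.584] 873 [0.519 0.185 0.061] [0.555 0.238 0.088]
mirror_top 0.71 459 261 [ 0.518 -0.208  0.127]
mirror_top 0.68 410 362 [ 0.362 -0.133  0.13 ]
 cut 0.91 [396.608 352.704] 2492 [ 0.36  -0.125  0.046] [ 0.413 -0.087  0.133]
 cut 0.8 [441.28  258.816] 2312 [ 0.517 -0.198  0.045] [ 0.578 -0.157  0.133]
side [[616.396   0.    325.068]
 [  0.    616.396 244.643]
 [  0.      0.      1.   ]] [[ 0.974 -0.128  0.187  0.404]
 [-0.226 -0.612  0.758 -0.729]
 [ 0.017 -0.781 -0.625  0.719]
 [ 0.     0.     0.     1.   ]]
clip_pivot 0.72 271 216 [0.522 0.163 0.066]
mirror_top 0.82 310 345 [ 0.515 -0.209  0.13 ]
mirror_top 0.81 178 319 [ 0.343  0.006 -0.002]
mirror_top 0.51 270 240 [0.519 0.169 0.007]
 cut 0.87 [310.528 383.088] 6961 [ 0.515 -0.215  0.059] [ 0.606 -0.056  0.132]
 cut 0.59 [185.408 358.512] 6398 [ 0.359 -0.143  0.06 ] [ 0.416 -0.009  0.132]
```

View pics/top0.png

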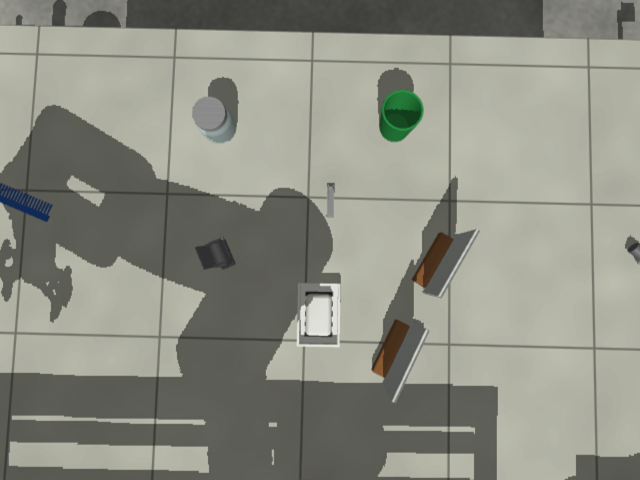

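View pics/side0.png

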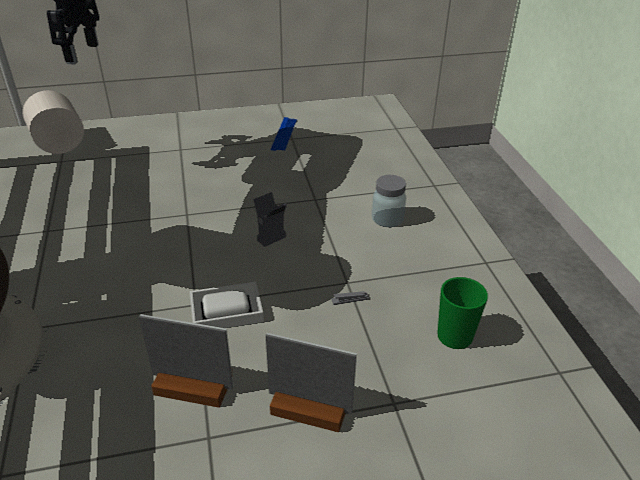

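The top picture shows the clip at (215,253) in the arm's shadow, and two mirrors: one with its edge mid at (459,261), y≈-0.21, the other at (410,362), y≈-0.13. Right is -y, so the one at (459,261) is meant (side view: the one at (310,345)). I'll confirm with an enlarged crop and measure.

Run:
```python
from h import *
np.set_printoptions(precision=4,suppress=True)
out=[]
for c in("top","side"):
    p=ctrl.read_camera(c)
    P=cloud(p)
    # mirror A top edge
    for nm,cx in(("A",(.518,-.208)),("B",(.36,-.133))):
        m=(np.hypot(P[:,0]-cx[0],P[:,1]-cx[1])<.075)&(P[:,2]>.122)&(P[:,2]<.14)
        Q=P[m]
        if nm=="A" : Q=Q[Q[:,0]>.44]
        (w,h)=cv2.minAreaRect(Q[:,:2].astype(np.float32)*1000)[1]
        l=cv2.fitLine(Q[:,:2].astype(np.float32),cv2.DIST_HUBER,0,.001,.001).ravel()
        t=(Q[:,:2]-l[2:])@l[:2]
        print(c,nm,len(Q),"rect",w,h,"dir",np.degrees(np.arctan2(l[1],l[0])),"mid",l[2:]+l[:2]*(t.min()+t.max())/2,"len",np.ptp(t),Q[:,2].max())
    m=(np.hypot(P[:,0]-.52,P[:,1]-.18)<.07)&(P[:,2]>.01)
    Q=P[m];print("clip",len(Q),Q.min(0),Q.max(0))
    for a,b in((.01,.03),(.04,.06),(.06,.075),(.078,.095)):
        q=Q[(Q[:,2]>a)&(Q[:,2]<b)]
        if len(q)>5: print(a,b,len(q),cv2.minAreaRect(q[:,:2].astype(np.float32)*1000),q.mean(0))
    bx={"top":[(185,225,245,285),(400,220,490,310)],"side":[(235,180,305,255),(255,320,370,440)]}[c]
    for x0,y0,x1,y1 in bx:
        out.append(cv2.resize(p["pixels"][y0:y1,x0:x1],(390,290) if 0 else (380,280),interpolation=cv2.INTER_CUBIC))
im=np.vstack([np.hstack(out[:2]),np.hstack(out[2:])])
im=np.clip(im.astype(float)*1.5,0,255).astype(np.uint8)
cv2.imwrite("pics/crop1.png",im)
```

```text
top A 386 rect 7.038853168487549 119.72789001464844 dir -29.245926 mid [ 0.5141 -0.2055] len 0.11974168754936367 0.13202784350851293
top B 413 rect 7.340533256530762 118.87227630615234 dir -24.961275 mid [ 0.3573 -0.1329] len 0.11887473198165513 0.13304122776320515
clip 848 [0.4949 0.1529 0.0101] [0.5496 0.2131 0.0889]
0.01 0.03 61 ((521.7841186523438, 172.6646270751953), (22.565467834472656, 53.967769622802734), 87.39339447021484) [0.5077 0.1721 0.0153]
0.04 0.06 304 ((522.1454467773438, 183.48651123046875), (46.1209602355957, 25.610916137695312), 22.847705841064453) [0.5211 0.1837 0.0556]
0.06 0.075 240 ((522.454345703125, 183.0572967529297), (42.358314514160156, 37.71894454956055), 24.704601287841797) [0.5197 0.1878 0.066 ]
0.078 0.095 199 ((522.1821899414062, 183.7510223388672), (39.80141067504883, 50.17264175415039), 25.0564022064209) [0.5203 0.1866 0.0839]
side A 672 rect 9.353281021118164 120.59406280517578 dir -29.319988 mid [ 0.5149 -0.2083] len 0.12064456103065277 0.1326838879580714
side B 623 rect 9.702108383178711 120.92080688476562 dir -25.4072 mid [ 0.3586 -0.1358] len 0.12097623495388793 0.13166620076544455
clip 1101 [0.4969 0.1524 0.01  ] [0.5519 0.213  0.088 ]
0.01 0.03 256 ((523.8511962890625, 173.75730895996094), (53.202880859375, 24.15659523010254), 2.6551201343536377) [0.5221 0.174  0.019 ]
0.04 0.06 230 ((522.406005859375, 182.36593627929688), (46.86660385131836, 34.27158737182617), 24.408279418945312) [0.5206 0.1756 0.051 ]
0.06 0.075 276 ((523.0772705078125, 181.66000366210938), (42.70461654663086, 42.77322769165039), 24.11381721496582) [0.5208 0.1843 0.067 ]
0.078 0.095 180 ((524.2916870117188, 182.7439422607422), (41.5086784362793, 54.65760040283203), 25.088804244995117) [0.523  0.1834 0.0826]
```

View pics/crop1.png

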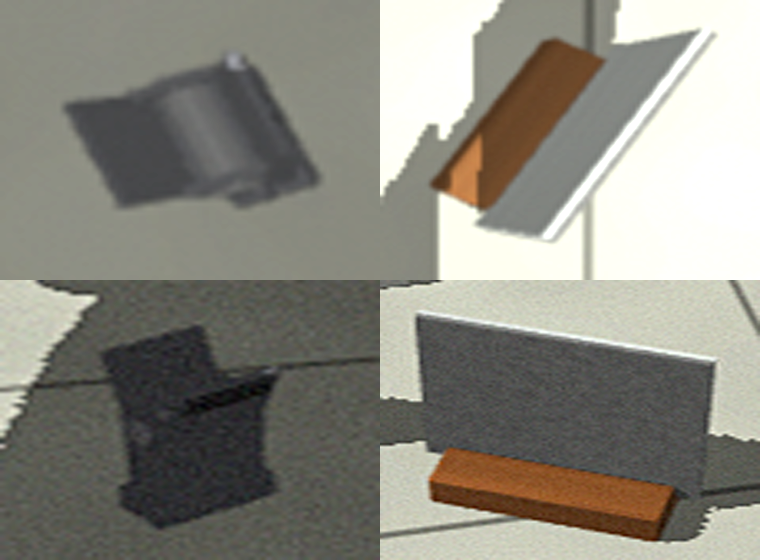

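Crop: the clip (left) stands shut with its handles up, pin axis at about +25°. The mirror (right) is the far-right one, its edge running at about -29.3°. Now a planning helper and the first move.

```bash
cat >> h.py <<'E'
def plan(pos,yaw):
    s=ctrl.state();A=R.from_euler("xyz",s["eef_rot"]);B=R.from_euler("xyz",[-np.pi/2,0,yaw])
    d=A.inv().apply(np.array(pos)-s["position"])/.2; r=(A.inv()*B).as_rotvec()/np.pi
    print("t",s["time"],"shift",d.round(4),"turn",r.round(4),"width",round(s["width"],3),"tip",ctrl.tip_extent,"F",np.round(s["wrist_force"],1))
E
python3 -c "
from h import *
plan([.5225,.1835,.19],np.radians(25))"
```

```text
t 0.6 shift [ 2.0879  0.3314 -1.0563] turn [ 0.     -0.2595 -0.    ] width 0.998 tip 0.025 F [-0.4  0.3  0.8]
```

```bash
python3 -m crank '[[[0.98,0.1,-0.5],[0,-0.13,0],1],[[0.98,0.1,-0.5],[0,-0.13,0],1],[[0.98,0.1,-0.5],[0,-0.13,0],1],[[0.98,0.1,-0.5],[0,-0.13,0],1],[[0.98,0.1,-0.5],[0,-0.13,0],0.5],[[0.98,0.1,-0.5],[0,-0.13,0],0.5],[[0.98,0.1,-0.5],[0,-0.13,0],0.5],[[0.98,0.1,-0.5],[0,-0.13,0],0.5]]' 25
python3 -c "
from h import *
plan([.5225,.1835,.19],np.radians(25))"
```

```text
time: 1.27
position: [0.3586, 0.3679, 0.2363]
eef_rot: [-1.571, 0.0, 0.027]
wrist_force: [0.0, -0.5, -1.0]
width: 0.751
t 1.2667 shift [ 0.7947  0.2313 -0.9437] turn [-0.     -0.1303 -0.    ] width 0.751 tip 0.025 F [ 0.  -0.5 -1. ]
```

```bash
python3 -m crank '[[[0.79,0.2,-0.94],[0,-0.13,0],0.5],[[0.79,0.2,-0.94],[0,-0.13,0],0.5],[[0.79,0.2,-0.94],[0,-0.13,0],0.5],[[0.79,0.2,-0.94],[0,-0.13,0],0.5],[[0.79,0.2,-0.94],[0,-0.13,0],0.5],[[0.79,0.2,-0.94],[0,-0.13,0],0.5],[[0.79,0.2,-0.94],[0,-0.13,0],0.5],[[0.79,0.2,-0.94],[0,-0.13,0],0.5],[[0.79,0.2,-0.94],[0,-0.13,0],0.5]]' 25
python3 - <<'E'
from h import *
plan([.5225,.1835,.081],np.radians(25))
out=[]
for c in("wrist","side"):
    p=ctrl.read_camera(c);out.append(p["pixels"] if c=="wrist" else cv2.resize(p["pixels"][90:270,180:360],(480,480)))
    if c=="wrist": print(p["intrinsics"],p["world_from_camera"])
im=np.hstack(out);cv2.imwrite("pics/pre.png",cv2.resize(im,(800,343)))
E
```

```text
time: 2.02
position: [0.5214, 0.1859, 0.196]
eef_rot: [-1.57, 0.001, 0.437]
wrist_force: [-0.6, 0.2, 0.1]
width: 0.751
t 2.0167 shift [ 4.00e-04  5.75e-01 -1.37e-02] turn [-0.0001  0.0003 -0.0002] width 0.751 tip 0.025 F [-0.6  0.2  0.1]
[[371.64829954   0.         322.44484709]
 [  0.         371.64829954 247.81932597]
 [  0.           0.           1.        ]] [[-4.23622495e-01  8.56065366e-01  2.96135224e-01  4.44335331e-01]
 [ 9.05838765e-01  4.00224572e-01  1.38839559e-01  1.49570410e-01]
 [ 3.35144717e-04  3.27066326e-01 -9.45001326e-01  3.14969520e-01]
 [ 0.00000000e+00  0.00000000e+00  0.00000000e+00  1.00000000e+00]]
```

View pics/pre.png

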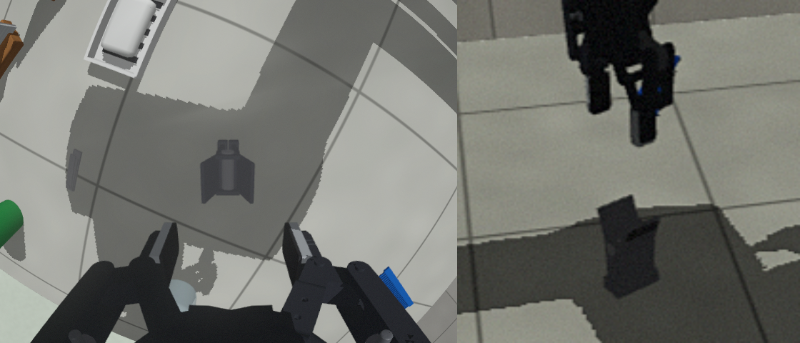

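Wrist view: the clip at (228,170) is centred between the fingers (165 and 300) and square to them. The side view shows the same. Descend and squeeze.

```bash
python3 -m crank '[[[0,0.15,-0.014],[0,0,0],0.5],[[0,0.3,-0.014],[0,0,0],0.5],[[0,0.45,-0.014],[0,0,0],0.5],[[0,0.575,-0.014],[0,0,0],0.5],[[0,0.575,-0.014],[0,0,0],0.5],[[0,0.575,-0.014],[0,0,0],0.5]]' 25 && python3 -m crank '[[[0,0,0],[0,0,0],0.1],[[0,0,0],[0,0,0],0.1],[[0,0,0],[0,0,0],0.1],[[0,0,0],[0,0,0],-0.2],[[0,0,0],[0,0,0],-0.2],[[0,0,0],[0,0,0],-0.2],[[0,0,0],[0,0,0],-0.6],[[0,0,0],[0,0,0],-0.6],[[0,0,0],[0,0,0],-0.6],[[0,0,0],[0,0,0],-1],[[0,0,0],[0,0,0],-1],[[0,0,0],[0,0,0],-1],[[0,0,0],[0,0,0],-1]]' 25
python3 - <<'E'
from h import *
out=[]
for c in("wrist","side"):
    p=ctrl.read_camera(c);out.append(p["pixels"] if c=="wrist" else cv2.resize(p["pixels"][120:270,200:350],(480,480)))
im=np.hstack(out);cv2.imwrite("pics/grip.png",cv2.resize(im,(800,343)))
E
```

```text
time: 2.62
position: [0.5217, 0.184, 0.0814]
eef_rot: [-1.57, 0.001, 0.44]
wrist_force: [1.3, -0.3, 1.5]
width: 0.747
time: 3.7
position: [0.5247, 0.1827, 0.0851]
eef_rot: [-1.574, -0.006, 0.438]
wrist_force: [1.6, -8.4, 17.3]
width: 0.358
```

View pics/grip.png

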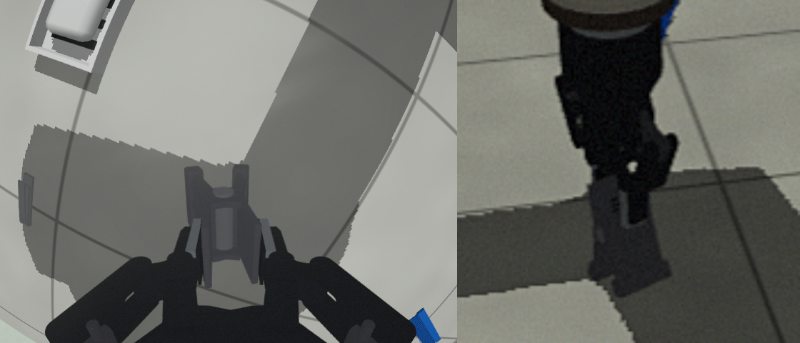

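Squeezing has stalled at 30 mm, with 17 N upward from the ledge (the advancing pads push the clip down). I'll ease up a few mm while squeezing on.

```bash
python3 -m crank '[[[0,-0.01,0],[0,0,0],-1],[[0,-0.02,0],[0,0,0],-1],[[0,-0.02,0],[0,0,0],-1],[[0,-0.03,0],[0,0,0],-1],[[0,-0.03,0],[0,0,0],-1],[[0,-0.03,0],[0,0,0],-1]]' 30
python3 -c "
from h import *
print(ctrl.state()['position'],ctrl.state()['width'],ctrl.state()['wrist_force'],ctrl.state()['moment'])"
```

```text
time: 4.3
position: [0.5224, 0.1831, 0.0875]
eef_rot: [-1.571, -0.0, 0.438]
wrist_force: [-0.1, -0.6, -0.9]
width: 0.267
[0.52242625 0.18313327 0.08745188] 0.2667096092267914 [-0.07455469 -0.56085533 -0.92271901] [ 0.02150705 -0.0172463  -0.02623137]
```

Now fully open (opening ≈23 mm) with the wrist force gone. Lift, then look at it in hand.

```bash
python3 -m crank '[[[0,-0.1,0],[0,0,0],-1],[[0,-0.25,0],[0,0,0],-1],[[0,-0.4,0],[0,0,0],-1],[[0,-0.55,0],[0,0,0],-1],[[0,-0.7,0],[0,0,0],-1],[[0,-0.85,0],[0,0,0],-1],[[0,-0.93,0],[0,0,0],-1],[[0,-0.93,0],[0,0,0],-1],[[0,-0.93,0],[0,0,0],-1]]' 30
python3 - <<'E'
from h import *
plan([.5145,-.207,.275],np.radians(-29.3))
out=[]
for c in("wrist","side"):
    p=ctrl.read_camera(c);out.append(p["pixels"] if c=="wrist" else cv2.resize(p["pixels"][30:230,180:380],(480,480)))
im=np.hstack(out);cv2.imwrite("pics/lift.png",cv2.resize(im,(800,343)))
E
```

```text
time: 5.05
position: [0.5226, 0.1831, 0.2735]
eef_rot: [-1.571, -0.001, 0.438]
wrist_force: [0.2, -0.2, -1.1]
width: 0.266
t 5.05 shift [-0.864  -0.0076 -1.7493] turn [-0.000e+00  3.022e-01  3.000e-04] width 0.266 tip 0.025 F [ 0.2 -0.2 -1.1]
```

View pics/lift.png

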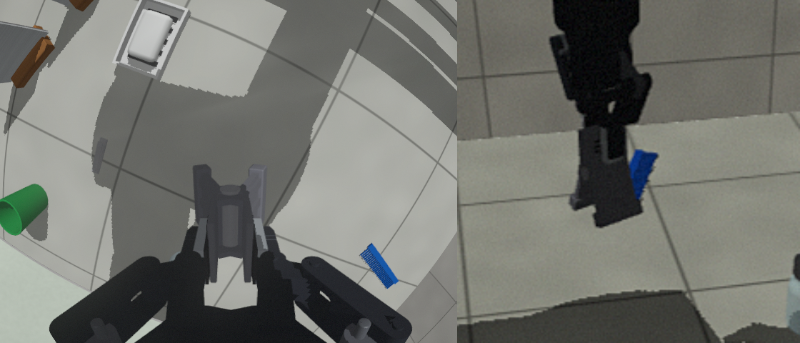

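The clip hangs open and upright in the fingers, jaws at (200..260,170) in the wrist view. Carry it towards the mirror in two calls.

```bash
python3 -m crank '[[[-0.03,0,-0.06],[0,0.01,0],-1],[[-0.09,0,-0.18],[0,0.03,0],-1],[[-0.16,0,-0.32],[0,0.055,0],-1],[[-0.23,0,-0.46],[0,0.08,0],-1],[[-0.3,0,-0.6],[0,0.105,0],-1],[[-0.36,0,-0.73],[0,0.128,0],-1],[[-0.41,0,-0.83],[0,0.145,0],-1],[[-0.43,0,-0.87],[0,0.15,0],-1],[[-0.43,0,-0.87],[0,0.15,0],-1]]' 30
python3 -c "
from h import *
plan([.5145,-.207,.275],np.radians(-29.3))"
```

```text
time: 5.9
position: [0.518, -0.0129, 0.2724]
eef_rot: [-1.571, 0.002, -0.037]
wrist_force: [0.5, 0.1, -0.2]
width: 0.267
t 5.9 shift [ 0.0181 -0.0129 -0.9704] turn [ 0.0002  0.1511 -0.0005] width 0.267 tip 0.025 F [ 0.5  0.1 -0.2]
```

```bash
python3 -m crank '[[[0,0,-0.06],[0,0.01,0],-1],[[0,0,-0.18],[0,0.03,0],-1],[[0.005,0,-0.32],[0,0.055,0],-1],[[0.01,0,-0.48],[0,0.08,0],-1],[[0.015,-0.01,-0.63],[0,0.105,0],-1],[[0.018,-0.01,-0.77],[0,0.128,0],-1],[[0.018,-0.01,-0.89],[0,0.145,0],-1],[[0.018,-0.01,-0.95],[0,0.151,0],-1],[[0.018,-0.01,-0.97],[0,0.151,0],-1],[[0.018,-0.01,-0.97],[0,0.151,0],-1],[[0.018,-0.01,-0.97],[0,0.151,0],-1]]' 30
python3 - <<'E'
from h import *
np.set_printoptions(precision=4,suppress=True)
plan([.5145,-.207,.275],np.radians(-29.3))
s=ctrl.state();A=R.from_euler("xyz",s["eef_rot"])
out=[]
for c in("wrist","side","top"):
    p=ctrl.read_camera(c)
    if c!="wrist":
        P=cloud(p);L=A.inv().apply(P-s["position"])   # tool frame
        m=(abs(L[:,0])<.05)&(abs(L[:,2])<.06)&(L[:,1]>.0)&(L[:,1]<.11)&(P[:,2]>.15)
        Q=L[m];print(c,"clip in tool",len(Q),Q.min(0),Q.max(0))
        for a in np.arange(.0,.1,.01):
            q=Q[(Q[:,1]>=a)&(Q[:,1]<a+.01)]
            if len(q)>4:print(round(a,2),len(q),q.min(0),q.max(0))
        # mirror in this camera
        m=(np.hypot(P[:,0]-.5145,P[:,1]+.207)<.075)&(P[:,2]>.122)&(P[:,2]<.14)
        if m.sum()>20:
            Q=P[m].astype(np.float32);l=cv2.fitLine(Q[:,:2],cv2.DIST_HUBER,0,.001,.001).ravel();t=(Q[:,:2]-l[2:])@l[:2]
            print("mirror",len(Q),np.degrees(np.arctan2(l[1],l[0])),l[2:]+l[:2]*(t.min()+t.max())/2,np.ptp(t))
    for q in("clip_pivot","clip_tip_a"):
        for r in ctrl.landmark_of(q,p):print(c,q,round(r["p"],2),np.array(r["at"])*[640,480])
    out.append(p["pixels"] if c=="wrist" else cv2.resize(p["pixels"][220:440,220:440] if c=="side" else p["pixels"][180:330,390:540],(480,480)))
cv2.imwrite("pics/over.png",cv2.resize(np.hstack(out[:2]),(800,343)))
cv2.imwrite("pics/overtop.png",out[2])
E
```

```text
time: 6.82
position: [0.5157, -0.2039, 0.2752]
eef_rot: [-1.571, 0.0, -0.506]
wrist_force: [1.4, 0.3, -0.4]
width: 0.264
t 6.8167 shift [ 0.0023  0.001  -0.0162] turn [-0.0001  0.0018 -0.0001] width 0.264 tip 0.025 F [ 1.4  0.3 -0.4]
wrist clip_pivot 0.89 [321.984 312.096]
wrist clip_tip_a 0.68 [354.688 267.6  ]
wrist clip_tip_a 0.59 [289.088 268.8  ]
side clip in tool 2592 [-0.0242  0.     -0.0309] [0.0258 0.0864 0.0243]
0.0 305 [-0.0186  0.     -0.0267] [0.0211 0.01   0.0174]
0.01 246 [-0.0192  0.0101 -0.0263] [0.0209 0.0199 0.0097]
0.02 191 [-0.0195  0.02   -0.0194] [0.0224 0.0299 0.0102]
0.03 245 [-0.0225  0.0301 -0.015 ] [0.024  0.0399 0.0105]
0.04 341 [-0.0215  0.04   -0.0183] [0.0239 0.05   0.0124]
0.05 328 [-0.0214  0.05   -0.0226] [0.0229 0.0599 0.0139]
0.06 349 [-0.0216  0.06   -0.0273] [0.0228 0.07   0.0227]
0.07 480 [-0.0242  0.07   -0.0309] [0.0258 0.08   0.0243]
0.08 107 [-0.0241  0.08   -0.0308] [0.0256 0.0864 0.0228]
mirror 676 -28.952545 [ 0.5151 -0.2086] 0.12018111
side clip_pivot 0.73 [308.8   278.784]
side clip_tip_a 0.92 [312.384 302.592]
side clip_tip_a 0.77 [305.28  323.376]
top clip in tool 812 [-0.0268  0.     -0.0255] [0.0133 0.084  0.028 ]
0.0 42 [-0.021   0.      0.0063] [-0.0075  0.0098  0.0228]
0.01 47 [-0.0214  0.0101 -0.0094] [-0.0075  0.0199  0.0236]
0.02 100 [-0.0225  0.02   -0.0106] [-0.0059  0.0299  0.0171]
0.03 116 [-0.0244  0.0302 -0.0138] [-0.0045  0.0399  0.0121]
0.04 78 [-0.0243  0.0404 -0.0161] [-0.0019  0.0499  0.0157]
0.05 93 [-0.0237  0.05   -0.0216] [0.0014 0.0599 0.019 ]
0.06 110 [-0.026   0.06   -0.0247] [0.0052 0.07   0.0247]
0.07 194 [-0.0268  0.07   -0.0255] [0.0109 0.0799 0.0274]
0.08 32 [-0.0265  0.08   -0.0209] [0.0133 0.084  0.028 ]
mirror 146 -31.084028 [ 0.4825 -0.1879] 0.047491822
top clip_pivot 0.66 [481.28  262.224]
top clip_tip_a 0.72 [457.408 256.896]
top clip_tip_a 0.58 [479.808 269.376]
```

View pics/over.png

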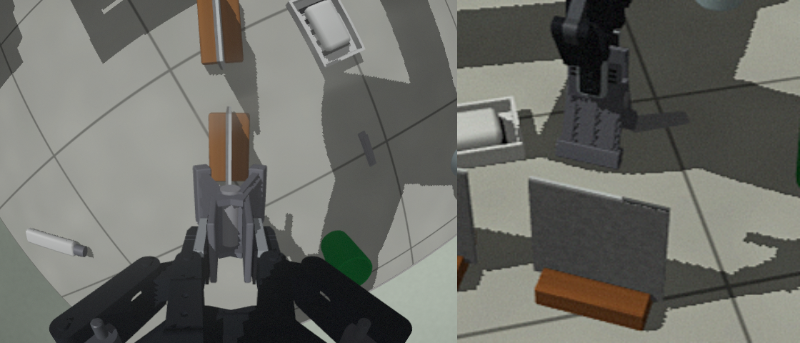

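The clip hangs over the mirror, with the plate edge at (228,145) between the jaws (200 and 262) in the wrist view. The side view shows the jaws centred along the edge at about (590,155), above the plate top. Tips are 86 mm below the TCP, and the cameras agree within 1 mm across the plate. Target TCP (0.515,-0.206,0.191).

```bash
python3 -c "
from h import *
plan([.515,-.206,.220],np.radians(-29.2))"
```

```text
t 7.2667 shift [ 0.0005  0.2769 -0.0068] turn [0.     0.0008 0.    ] width 0.267 tip 0.025 F [ 0.3  0.2 -1.1]
```

```bash
python3 -m crank '[[[0,0.03,-0.007],[0,0.001,0],-1],[[0,0.08,-0.007],[0,0.001,0],-1],[[0,0.14,-0.007],[0,0.001,0],-1],[[0,0.2,-0.007],[0,0.001,0],-1],[[0,0.25,-0.007],[0,0.001,0],-1],[[0,0.275,-0.007],[0,0.001,0],-1],[[0,0.275,-0.007],[0,0.001,0],-1],[[0,0.275,-0.007],[0,0.001,0],-1],[[0,0.275,-0.007],[0,0.001,0],-1]]' 30
python3 - <<'E'
from h import *
np.set_printoptions(precision=4,suppress=True)
plan([.515,-.206,.191],np.radians(-29.2))
out=[]
s=ctrl.state();A=R.from_euler("xyz",s["eef_rot"])
for c in("wrist","side","top"):
    p=ctrl.read_camera(c)
    if c!="wrist":
        L=A.inv().apply(cloud(p)-s["position"])
        for a,b in((.076,.084),(.093,.100)):
            q=L[(abs(L[:,0])<.08)&(abs(L[:,2])<.045)&(L[:,1]>a)&(L[:,1]<b)]
            if len(q): print(c,a,len(q),np.percentile(q[:,0],[1,50,99]),np.percentile(q[:,2],[1,50,99]))
    out.append(p["pixels"][130:330,220:420] if c=="wrist" else p["pixels"][250:440,240:400])
cv2.imwrite("pics/near.png",np.hstack([cv2.resize(out[0],(400,400),interpolation=cv2.INTER_CUBIC),cv2.resize(out[1],(400,400))]))
E
```

```text
time: 8.02
position: [0.515, -0.2063, 0.2208]
eef_rot: [-1.571, -0.001, -0.511]
wrist_force: [-0.2, -0.6, -1.1]
width: 0.273
t 8.0167 shift [-0.0012  0.1492  0.0014] turn [ 0.     -0.0003  0.0002] width 0.273 tip 0.025 F [-0.2 -0.6 -1.1]
side 0.076 222 [-0.0234  0.0054  0.0256] [-0.0308 -0.0284  0.0226]
side 0.093 215 [-0.0583  0.0276  0.0611] [-0.0043 -0.0025  0.0037]
top 0.076 54 [-0.0268 -0.0115  0.0076] [0.019  0.0271 0.0282]
top 0.093 54 [-0.0606 -0.0297  0.0587] [-0.0025  0.0024  0.003 ]
```

View pics/near.png

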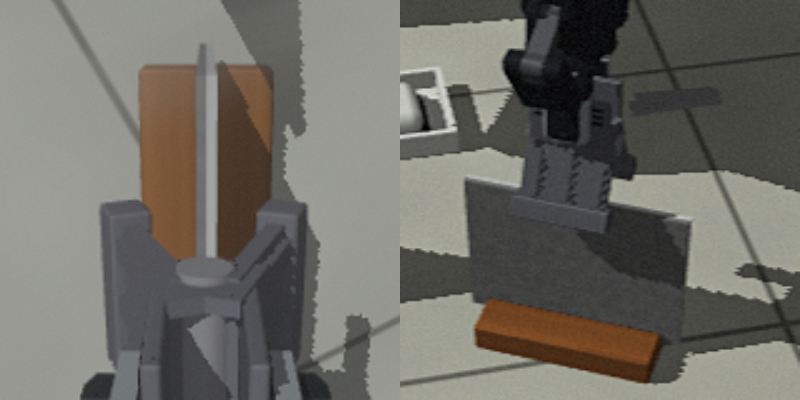

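The plate edge (207 px) is midway between the jaws (103 and 305), and depth gives 26 mm and 25 mm from jaw backs to plate faces, so it is centred within about 1 mm. Lower slowly.

```bash
python3 -m crank '[[[0,0.01,0.001],[0,0,0],-1],[[0,0.03,0.001],[0,0,0],-1],[[0,0.05,0.001],[0,0,0],-1],[[0,0.07,0.001],[0,0,0],-1],[[0,0.09,0.001],[0,0,0],-1],[[0,0.11,0.001],[0,0,0],-1],[[0,0.13,0.001],[0,0,0],-1],[[0,0.145,0.001],[0,0,0],-1],[[0,0.149,0.001],[0,0,0],-1],[[0,0.149,0.001],[0,0,0],-1],[[0,0.149,0.001],[0,0,0],-1],[[0,0.149,0.001],[0,0,0],-1]]' 30
python3 - <<'E'
from h import *
np.set_printoptions(precision=4,suppress=True)
plan([.515,-.206,.191],np.radians(-29.2))
out=[]
s=ctrl.state();A=R.from_euler("xyz",s["eef_rot"]);print(s["moment"],s["qvel"])
for c in("wrist","side","top"):
    p=ctrl.read_camera(c)
    if c!="wrist":
        P=cloud(p);L=A.inv().apply(P-s["position"])
        for a,b in((.070,.084),):
            q=L[(abs(L[:,0])<.075)&(abs(L[:,2])<.045)&(L[:,1]>a)&(L[:,1]<b)]
            print(c,len(q),"clip back/mirror faces",np.percentile(q[:,2],[1,99]),"mirror part",np.percentile(q[abs(q[:,0])>.03][:,2],[2,50,98]))
        q=L[(abs(L[:,0])>.03)&(abs(L[:,0])<.06)&(abs(L[:,2])<.012)&(L[:,1]<.1)&(L[:,1]>.04)];print("edge tool y",np.percentile(q[:,1],2))
        q=L[(abs(L[:,0])<.03)&(abs(L[:,2])>.015)&(abs(L[:,2])<.04)&(L[:,1]<.1)];print("tip tool y",np.percentile(q[:,1],99))
    out.append(p["pixels"][130:330,220:420] if c=="wrist" else p["pixels"][250:440,240:400])
cv2.imwrite("pics/in.png",np.hstack([cv2.resize(out[0],(400,400),interpolation=cv2.INTER_CUBIC),cv2.resize(out[1],(400,400))]))
E
```

```text
time: 9.17
position: [0.515, -0.2061, 0.1908]
eef_rot: [-1.571, -0.0, -0.511]
wrist_force: [-0.8, 0.2, -1.4]
width: 0.267
t 9.1667 shift [-0.0005 -0.0011  0.0004] turn [ 0.     -0.0003  0.0001] width 0.267 tip 0.025 F [-0.8  0.2 -1.4]
[ 0.0293  0.0689 -0.0395] [-0.0008 -0.0004 -0.0015 -0.0007  0.0009 -0.    ]
side 886 clip back/mirror faces [-0.0303  0.0219] mirror part [-0.0045 -0.0027 -0.0009]
edge tool y 0.060286345965702
tip tool y 0.08054139895009298
top 211 clip back/mirror faces [0.0013 0.0282] mirror part [0.0007 0.0023 0.0028]
edge tool y 0.05965861711749615
tip tool y 0.07757701611790747
```

View pics/in.png

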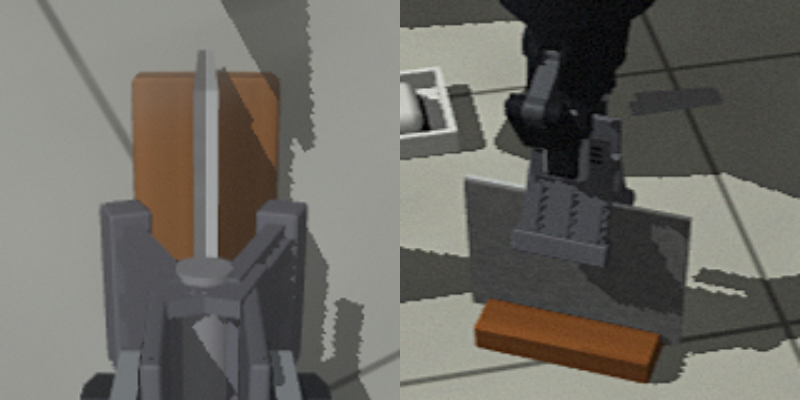

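The jaws straddle the plate, about 26 mm past the edge and centred. The wrist reading is about the same as in free air, and the arm is still. Handing in.

```bash
python3 -m crank '[[[0,0,0],[0,0,0],-1],[[0,0,0],[0,0,0],-1],[[0,0,0],[0,0,0],-1]]' 30; python3 -c "
from h import *
print(ctrl.state()['width'],ctrl.state()['wrist_force']);print(ctrl.close_job())"
```

```text
time: 9.57
position: [0.5149, -0.2061, 0.1906]
eef_rot: [-1.571, -0.0, -0.511]
wrist_force: [-0.2, -0.0, -0.7]
width: 0.27
0.27001212407447306 [-0.22391695 -0.04319137 -0.66258944]
the job is handed in; nothing more can be done
None
```

I squeezed the clip fully open, lifted it and brought it jaws down over the middle of the right-hand mirror's top edge. I handed in at 9.6 s, still holding it there with a 30 N grip.

**Last checks:**
- **Position:** the jaw tips reach about 26 mm past the edge. That figure uses the tip height measured before lowering, because the last camera reading of the tips was 6 to 8 mm shorter (a 1 mm or so edge cut-off and hidden surfaces can explain part of that).
- **Clearance:** the plate sits centred between the jaws within about 1 mm.
- **Contact:** the wrist force was under 1 N, about the clip's own weight, so nothing suggests contact with the mirror. The arm was still.
- **Opening:** the gripper reads about 23 mm where 24 mm was expected, and I take that as the clip being at its stop.

**Along the way:** the first squeeze stalled at 30 mm while pressing the clip on the ledge with about 17 N. Raising the hand a few millimetres freed it. The arm's path stayed clear of the other things, but I did not measure them again at the end.

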